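Register a bar blank on the locating plate and hold it up level

ROBOT

A 7-joint arm with a two-finger parallel gripper is mounted at the origin on a cart in front of the work surface, level with it; the furniture and walls round the work are solid. World frame = base frame: x ahead of the robot, y to its left, z up, the work surface at z = 0. Lengths are in mm, angles in rad, forces in N, time in s.
With the tool pointing down it reaches from about 400 to 900 mm from the base axis. Payload 5.6 kg.
Tool frame: the origin (TCP) lies midway between the tips of the shut fingers; the grasp point (between the pads) lies 19 mm behind it; x points along the fingers, y is the direction in which the jaws open and shut, and the axes are right-handed (so a half turn about x gives the same grasp; the last joint's range is limited). The gripper opens to 92 mm and grips with 3 to 60 N. Pads are 20 mm wide; open, the fingers measure 128 mm over their backs; the gripper's body (75 mm by 189 mm) begins 69 mm behind the grasp point.
Start: joints at [0.687, 0.468, -0.012, 1.603, 0.006, 1.071, -0.056], TCP at [484.339, -433.502, 214.592] pointing down, gripper open.
Joint ranges: [-2.53, 2.53], [-0.31, 2.02], [-1.57, 1.55], [0.28, 2.44], [-1.29, 4.43], [0.15, 1.84], [-2.92, 2.92]. Speed limits (rad/s): [2.57, 2.57, 3.14, 3.14, 3.14, 3.14, 3.14].

INTERFACE

Orientations are given as a rotation vector (axis times angle).
In Python, from cell import robot, grip, kin, viewer gives the robot as it stands. Calls block until the motion is done:
- robot.movep(position, orientation): joint-space move of the TCP to a pose.
- robot.servo_line(position, feed=150, rotation=None): straight line of the TCP; rotation=None keeps the orientation; feed is the mean speed in mm/s.
- robot.goto_joints(angles): joint-space move.
- grip(opening, newtons=None): opening from 0.0 (shut) to 1.0 (fully open); newtons is the grip in N (None keeps the last); returns when the fingers have stopped.
- robot.hold(seconds).
- kin.ik(position, orientation): joint angles nearest the present ones, or None.
- robot.observe(): the state.
- viewer.read_camera(name): name is "side" or "top"; returns the picture (384x512x3 uint8, red, green, blue); there is no depth.
- viewer.camera_info(name): a dict with "camera_matrix" (3x3 intrinsics, pixels), "R" (3x3) and "t" (3): a world point X has camera coordinates R X + t. Camera axes: x right, y down, z forward; pixel columns grow to the right and rows downward; lengths in mm; the calibration is good to about 2 mm. A picture is of the moment at which its call begins. camera_info takes no time and is no camera call.
A pose or a line that the arm cannot do raises robot.IKError and nothing moves.
- robot.job_done(): hands the job in, once; it reports no verdict.
Trained networks look in the newest picture that a camera, given by its name, has taken for a name from the list of things; names that differ only in an ending like _2 or _b are one class to them, and where a whole thing is asked for, a point or a joint stands for the part that bears it (a point fixed in the world has none). Each returns a list of dicts, best first, with "confidence" (0 to 1); they miss things now and then, are a little off and sometimes report something else, mostly with a low value. They report only what shows in the picture. A call takes as long as a camera call.
- viewer.silhouettes(name, camera): "mask" (384x512 bool, what is visible of it).
- viewer.pinpoint(name, camera): "at" ([x, y, z] in mm, in the coordinates of the camera as it stood for that picture, good to about 4 mm: a listed point, or the origin of a listed thing).
The state is a dict: "t": time; "joints": joint angles; "joint_velocities": joint speeds; "joint_torque": joint torques, N m; "tcp_pos": TCP position; "tcp_rot": TCP orientation; "contact_force": force on the tool from outside, world axes, zero at the start; "wrist_torque": the same for the moment, N m; "grip_width": opening from 0.0 (shut) to 1.0 (fully open).
Only numpy, scipy, OpenCV 4.12 (cv2) and the standard library are available. Lean on these libraries where they do the work, as an engineer would, in place of code of your own. Each camera call takes 0.05 s, during which the arm holds its last target.

TASK

Square up the aluminium bar on the dark locating plate: bring it flat on the plate with its long side right up against the two pins of the row and its end right up against the single end pin. Then lift the bar straight up at least 10 cm off the plate and hold it there level, still and square with the plate, so that its underside can be inspected. Finish while still holding it in the air (do not put it down or let go), and leave the other things on the bench where they are.

Things in the scene. Friction and masses are not known exactly. Their poses are not given: they have to be found in the camera images.
- plate: dark steel locating plate, 250 (own x) x 140 (own y) x 12 mm, bolted down; origin under its centre, on the bench. Three 10 mm pins stand 20 mm above its top: the row of two along the far long side at own (-20,+43) and (+70,+43) mm, the end pin at own (+110,+22) mm. Own +y points away from the robot, onto the row; own +x to the robot's right, onto the end pin; turned up to 20 degrees
- seat (a point): where the centre (half-way up) of the registered bar lies: on the plate at own (+25, +22, +27) mm, 15 mm above the plate's top; axes as the plate's
- bar_center (a point): centre, half-way up, of the loose silvery aluminium bar, 160 (own x) x 32 (own y) x 30 mm high, two upright 10 mm holes 50 mm either side of the middle; it balances here, 0.25 to 0.5 kg. It starts flat on the plate, turned up to 11 degrees from the plate's own x, 12 to 30 mm short of its stops; either end may meet the end pin. It slides under 2 to 6 N
- bar: the same aluminium bar; origin under its centre, axes as bar_center
- screw_jar: small white jar with red screw cap, 50 mm across, 66 mm tall, standing beside the plate's near right corner; bystander, origin under its centre
- tweezers: thin steel tweezers, 118 mm long (along own y), 15 mm wide, 9 mm high, lying just behind the plate; bystander, origin under their centre
- tape_roll_a: roll of brown tape lying flat, about 103 mm across, 45 mm high; bystander, origin under its centre
- glue_bottle: white and yellow glue bottle with orange tip, 47 mm across, 146 mm tall; bystander, origin under its centre
- sanding_block: brown sanding block, 58x91x34 mm; bystander, origin under its centre
- brush_a: flat brush with brown handle, 36x188x12 mm, lying; bystander, origin under its centre

How it is judged:
By the outcome, as a careful person would: the job done as asked, in the order asked, and still so for the second after the job is handed in, while the arm keeps its last pose, push and grip.
It also fails if it takes over 58 s, if anything falls off the work surface, if the arm or the gripper's body presses on something with over 40 N, if the wrist force passes 120 N, or if a joint passes its speed limit or range.

## Working session

There is one attempt and no reset: what is moved stays moved. The work goes in short steps, each a Python script; the robot and the scene stay as the last script left them, time stands still between calls to the robot, and variables do not carry over. Pictures are saved under pics/ and viewed, and the job is handed in when it is done.

```bash
ls; mkdir -p pics
python3 - <<'E'
from cell import robot, grip, kin, viewer
import cv2, numpy as np
print(robot.observe())
for c in ("top","side"):
    im=viewer.read_camera(c); cv2.imwrite(f"pics/{c}0.png",im[:,:,::-1])
    i=viewer.camera_info(c); R=np.array(i["R"]);t=np.array(i["t"]); print(c,i["camera_matrix"],"campos",-R.T@t,"fwd",R[2])
    for n in ("plate","bar_center","bar","seat","screw_jar","tweezers"):
        try:
            for d in viewer.pinpoint(n,c)[:2]: print(n,round(d["confidence"],2),np.round(R.T@(np.array(d["at"])-t),1))
        except Exception as e: print(n,e)
print(robot.observe()["t"])
E
```

```text
pics
{'t': 0.0, 'joints': array([ 0.68698716,  0.46840022, -0.01157717,  1.60361642,  0.00598627,
        1.07140842, -0.05632702]), 'joint_velocities': array([ 3.02175713e-03,  2.19736509e-04,  2.62803448e-03, -5.36048927e-05,
        1.13467359e-03,  5.88606133e-04, -1.24962633e-03]), 'joint_torque': array([ 6.47291927e-04, -5.20572889e+01, -1.21987940e-02, -2.43748552e+01,
       -5.66311274e-02,  1.73110032e-02,  1.59279775e-04]), 'tcp_pos': array([ 483.87604912, -433.12886089,  213.62837341]), 'tcp_rot': array([ 1.72313157,  0.77207007, -1.72472873]), 'contact_force': array([0.09117226, 0.0880379 , 0.20627323]), 'wrist_torque': array([-0.00165909, -0.00602531, -0.01308161]), 'grip_width': 0.9973758553752305}
top [[391.28773269   0.         245.86399588]
 [  0.         391.28773269 191.00579994]
 [  0.           0.           1.        ]] campos [ 330.85436554  -96.12448695 1204.64255271] fwd [ 1.49485115e-01  6.69950009e-04 -9.88763749e-01]
plate 0.98 [490.3 200.2  -1.5]
bar_center 0.91 [490.4 190.1  27. ]
bar 0.81 [488.5 190.6  13.5]
seat 0.79 [516.3 180.5  27.5]
screw_jar 0.61 [391.4  62.7  -1.5]
tweezers 0.64 [584.2 253.5   0.6]
side [[400.32114181   0.         254.19514435]
 [  0.         400.32114181 190.53821265]
 [  0.           0.           1.        ]] campos [1230.20097076  687.81656609  856.87874799] fwd [-0.53442252 -0.59396041 -0.60133485]
plate 0.96 [4.881e+02 1.980e+02 3.000e-01]
bar_center 0.74 [484.1 188.   31.3]
bar 0.85 [484.6 183.1  12.7]
seat 0.83 [515.6 178.4  26.3]
screw_jar 0.73 [388.9  64.1   2.1]
tweezers 0.62 [582.2 255.6  -4.2]
0.7
```

Run:
```python
import cv2
a=cv2.imread("pics/top0.png");b=cv2.imread("pics/side0.png")
cv2.imwrite("pics/top0c.png",cv2.resize(a[100:270,100:280],None,fx=3.3,fy=3.3,interpolation=cv2.INTER_CUBIC))
```

```text
(no output)
```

View pics/top0.png

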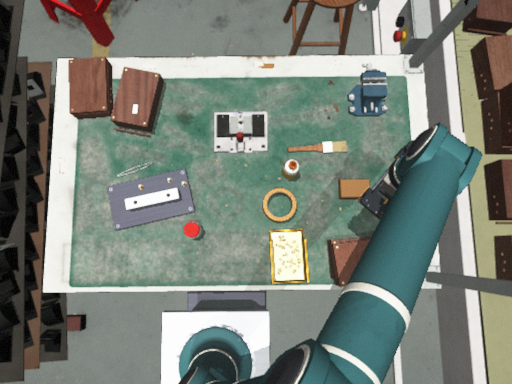

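View pics/side0.png

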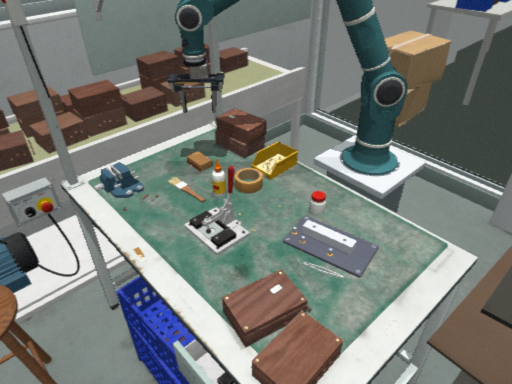

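```bash
ls pics
```

```text
side0.png
top0.png
top0c.png
```

View pics/top0c.png

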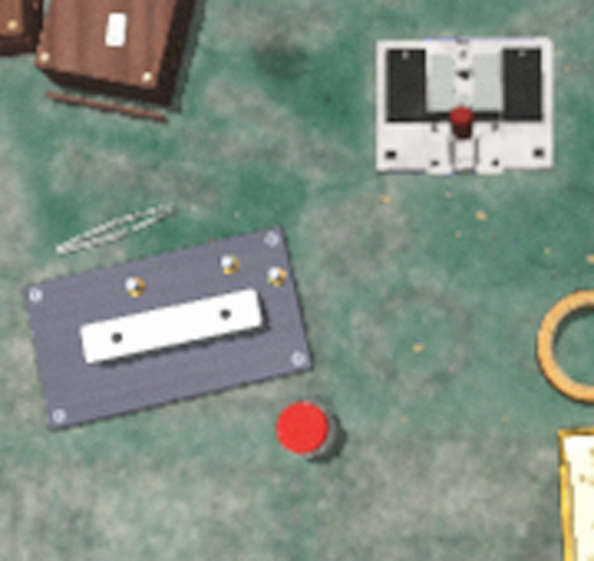

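The top view shows the plate at about (108-195, 170-228), turned roughly 14°, with three pins at its upper right. The bar lies below the row at about (125-180, 187-210). The tweezers are behind the plate at (135,170) and the jar is at (192,230). Next I fit the plate and bar poses to masks in both cameras.

```bash
cat > h.py <<'E'
from cell import robot, grip, kin, viewer
import cv2, numpy as np
from scipy.optimize import minimize, least_squares
from scipy.spatial.transform import Rotation as Ro
def cam(c):
    i=viewer.camera_info(c); return np.array(i["camera_matrix"]),np.array(i["R"]),np.array(i["t"])
def proj(P,C):
    K,R,t=C; q=(K@(R@np.atleast_2d(P).T+t[:,None])).T; return q[:,:2]/q[:,2:]
def axes(a): # own x, own y for angle a about z from own x = -y world
    return np.array([np.sin(a),-np.cos(a),0]),np.array([np.cos(a),np.sin(a),0])
def box(p,L,W,z0,z1):
    ex,ey=axes(p[2]); c=np.array([p[0],p[1],0])
    return np.array([c+sx*L/2*ex+sy*W/2*ey+np.array([0,0,z]) for sx in(-1,1) for sy in(-1,1) for z in(z0,z1)])
def outline(m):
    m=cv2.morphologyEx(m.astype(np.uint8),cv2.MORPH_OPEN,np.ones((2,2),np.uint8))
    cs,_=cv2.findContours(m,cv2.RETR_EXTERNAL,cv2.CHAIN_APPROX_NONE); return max(cs,key=cv2.contourArea)
def fit(p0,L,W,z0,z1,hulls):
    S=16
    def cost(p):
        e=0
        for h,C in hulls:
            q=cv2.convexHull(np.float32(proj(box(p,L,W,z0,z1),C)))
            ai,_=cv2.intersectConvexConvex(q,np.float32(h)); e+=(cv2.contourArea(q)+cv2.contourArea(np.float32(h))-2*ai)
        return e
    best=None
    for da in (-.1,0,.1):
        r=minimize(cost,[p0[0],p0[1],p0[2]+da],method="Nelder-Mead",options=dict(initial_simplex=np.array([p0[0],p0[1],p0[2]+da])+np.array([[0,0,0],[6,0,0],[0,6,0],[0,0,.08]]),xatol=1e-3,fatol=1e-3,maxiter=600))
        if best is None or r.fun<best.fun: best=r
    return best.x,best.fun
def masks(name):
    out=[]
    for c in("top","side"):
        s=viewer.silhouettes(name,c)[0]; m=s["mask"]
        # pixel hull expanded 0.5px: use pixel corner coordinates
        ys,xs=np.nonzero(cv2.morphologyEx(m.astype(np.uint8),cv2.MORPH_OPEN,np.ones((3,3),np.uint8)))
        pts=np.concatenate([np.stack([xs+a,ys+b],1) for a in(-.5,.5) for b in(-.5,.5)])
        out.append((cv2.convexHull(np.float32(pts)),cam(c),s["confidence"],int(m.sum())))
    return out
def plate_pt(p,x,y,z=0):
    ex,ey=axes(p[2]); return np.array([p[0],p[1],z])+x*ex+y*ey
def rel(pl,b):
    ex,ey=axes(pl[2]); d=np.array([b[0]-pl[0],b[1]-pl[1],0]); return d@ex,d@ey,np.degrees(b[2]-pl[2])
E
python3 - <<'E'
from h import *
viewer.read_camera("top");viewer.read_camera("side")
pm=masks("plate");bm=masks("bar")
print([x[2:] for x in pm+bm])
P={}
for s,lab in((slice(0,2),"both"),(slice(0,1),"top"),(slice(1,2),"side")):
    p,f=fit([489,199,.24],250,140,0,12,[x[:2] for x in pm[s]]); b,g=fit([488,189,.2],160,32,12,42,[x[:2] for x in bm[s]])
    print(lab,"plate",p[:2].round(1),np.degrees(p[2]).round(2),f,"bar",b[:2].round(1),np.degrees(b[2]).round(2),g,"rel",np.round(rel(p,b),2))
    P[lab]=(p,b)
p,b=P["both"]; 
for c,f in(("top",5),("side",4)):
    C=cam(c); im=viewer.read_camera(c)[:,:,::-1]
    o=proj([p[0],p[1],12],C)[0]; x0,y0=int(o[0]-70),int(o[1]-50)
    v=cv2.resize(im[y0:y0+100,x0:x0+140],None,fx=f,fy=f,interpolation=cv2.INTER_CUBIC)
    def d(pt,col):
        q=((proj(pt,C)-[x0,y0]+.5)*f).astype(int)
        return q
    for pp,L,W,z,col in((p,250,140,12,(0,255,0)),(b,160,32,42,(0,0,255))):
        q=d(box(pp,L,W,z,z)[[0,2,6,4]],col); cv2.polylines(v,[q],True,col,1)
    for x,y in((-20,43),(70,43),(110,22)):
        q=d([plate_pt(p,x,y,32)],0)[0]; cv2.drawMarker(v,tuple(map(int,q)),(255,0,255),0,10)
    cv2.imwrite(f"pics/fit_{c}.png",v)
np.save("fit.npy",np.array([p,b])); print(robot.observe()["t"])
E
```

```text
[(0.83, 3003), (0.6, 2143), (0.78, 648), (0.87, 784)]
both plate [487.8 199.6] 13.03 221.8581622748752 bar [485.1 188. ] 10.99 152.82221730146557 rel [10.68 -5.28 -2.04]
top plate [488.4 200.1] 12.69 107.29360767954495 bar [486.4 188.5] 10.74 59.76212974439841 rel [10.85 -4.54 -1.95]
side plate [486.7 199. ] 13.46 95.86651856964454 bar [483.3 187.2] 12.13 68.12744169170037 rel [10.72 -6.01 -1.32]
1.1
```

View pics/fit_top.png

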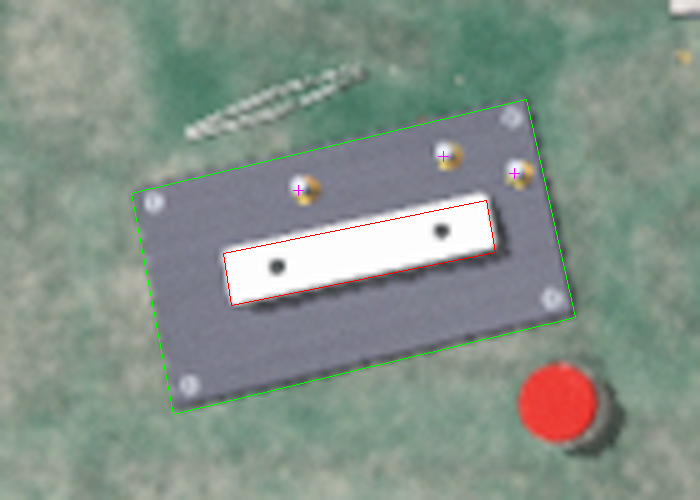

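View pics/fit_side.png

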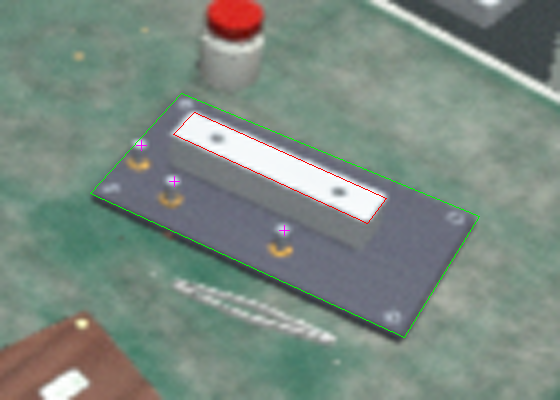

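Both overlays agree with the plate edges and pins. The plate is at about 13.0°, and the bar is at own (10.8, -5), turned -2°. Next I grasp it.

```bash
cat >> h.py <<'E'
def tool(a,s=1):
    ex,ey=axes(a); x=np.array([0,0,-1.]); y=s*ey; return Ro.from_matrix(np.stack([x,y,np.cross(x,y)],1)).as_rotvec()
def st(m=""):
    o=robot.observe(); print(m,round(o["t"],2),"tcp",o["tcp_pos"].round(2),"F",o["contact_force"].round(2),"T",o["wrist_torque"].round(3),"w",round(o["grip_width"],3)); return o
E
python3 - <<'E'
from h import *
p,b=np.load("fit.npy"); a=p[2]
best=None
for s in(1,-1):
    q=kin.ik([b[0],b[1],100],tool(a,s)); print(s,None if q is None else np.round(q,2))
    if q is not None and (best is None or abs(q[6])<best[0]): best=(abs(q[6]),s)
s=best[1]; np.save("s.npy",s)
grip(0.7,15)
robot.movep([b[0]+.7,b[1]+.3,120],tool(a,s)); st("above")
robot.servo_line([b[0]+.7,b[1]+.3,18],feed=120); st("down")
im=viewer.read_camera("side"); cv2.imwrite("pics/side1.png",cv2.resize(im[170:300,240:420],None,fx=4,fy=4)[:,:,::-1])
E
```

```text
1 [-0.01  0.47 -0.52  1.98  0.33  0.77 -0.49]
-1 [ 0.49  0.91 -1.33  1.96  1.    1.15  2.11]
above 3.92 tcp [486.51 187.18 120.01] F [ 0.52 -0.86  0.54] T [-0.037 -0.041  0.027] w 0.698
down 4.92 tcp [486.27 188.65  18.56] F [-0.25 -0.52  0.71] T [-0.012 -0.083  0.057] w 0.701
```

View pics/side1.png

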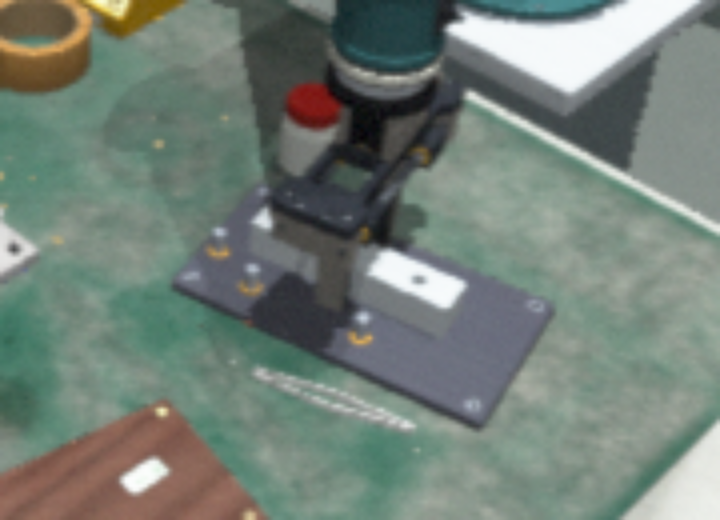

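The fingers straddle the bar, clear of the pins. I close on it and slide toward the row, watching the force.

```bash
cat >> h.py <<'E'
def own(p,o):
    ex,ey=axes(p[2]); d=o["tcp_pos"]-np.array([p[0],p[1],0]); f=o["contact_force"]
    return d@ex,d@ey,d[2],f@ex,f@ey,f[2],o["wrist_torque"]
def go(p,x,y,z=18,a=None,feed=60,q=False):
    s=int(np.load("s.npy")); a=p[2] if a is None else a
    robot.servo_line(plate_pt(p,x,y,z),feed=feed,rotation=tool(a,s))
    r=own(p,robot.observe()); e=Ro.from_rotvec(robot.observe()["tcp_rot"]).as_matrix()
    if not q: print(f"t{robot.observe()['t']:.2f} cmd({x:.2f},{y:.2f}) at",np.round(r[:3],2),"Fx,Fy,Fz",np.round(r[3:6],1),"T",np.round(r[6],3),"ang",np.round(np.degrees(np.arctan2(s*e[1,1],s*e[0,1])),2),"down",np.round(e[:2,0],4))
    return r
E
python3 - <<'E'
from h import *
p,b=np.load("fit.npy")
grip(0.0,15); o=st("grip")
x,y,z=own(p,o)[:3]; print(x,y,z)
x=11; go(p,x,y,18); 
go(p,x,14,18,feed=50)
yy=14
while yy<26:
    yy+=1.
    r=go(p,x,yy,18,feed=20)
    if abs(r[4])>12: break
E
```

```text
grip 5.58 tcp [485.77 188.31  18.15] F [-0.28 -0.27  3.13] T [-0.095  0.125 -0.098] w 0.35
10.575706960686377 -4.521147332235431 18.147955046001822
t5.83 cmd(11.00,-4.52) at [10.59 -4.52 18.13] Fx,Fy,Fz [-1.  -1.5  4. ] T [ 0.136  0.275 -0.093] ang 13.04 down [0.     0.0004]
t6.34 cmd(11.00,14.00) at [11.1  12.29 17.87] Fx,Fy,Fz [-0.9 -5.3  6.2] T [-0.228  1.179  0.02 ] ang 13.05 down [-0.0031 -0.0018]
t6.59 cmd(11.00,15.00) at [11.12 12.32 17.83] Fx,Fy,Fz [-1.3 -7.   9.6] T [-0.307  1.622  0.014] ang 13.05 down [-0.0047 -0.0027]
t6.84 cmd(11.00,16.00) at [11.12 12.36 17.86] Fx,Fy,Fz [  0.4 -10.3  12.5] T [-0.386  2.13  -0.123] ang 13.06 down [-0.0063 -0.0035]
t7.09 cmd(11.00,17.00) at [11.13 12.36 17.85] Fx,Fy,Fz [ -0.2 -13.4  15.3] T [-0.595  2.757  0.036] ang 13.07 down [-0.008  -0.0045]
```

Run:
```python
from h import *
im=viewer.read_camera("side"); cv2.imwrite("pics/side2.png",cv2.resize(im[190:290,260:400],None,fx=5,fy=5,interpolation=cv2.INTER_CUBIC)[:,:,::-1])
im=viewer.read_camera("top"); cv2.imwrite("pics/top2.png",cv2.resize(im[140:250,80:230],None,fx=5,fy=5,interpolation=cv2.INTER_CUBIC)[:,:,::-1])
```

```text
(no output)
```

View pics/side2.png

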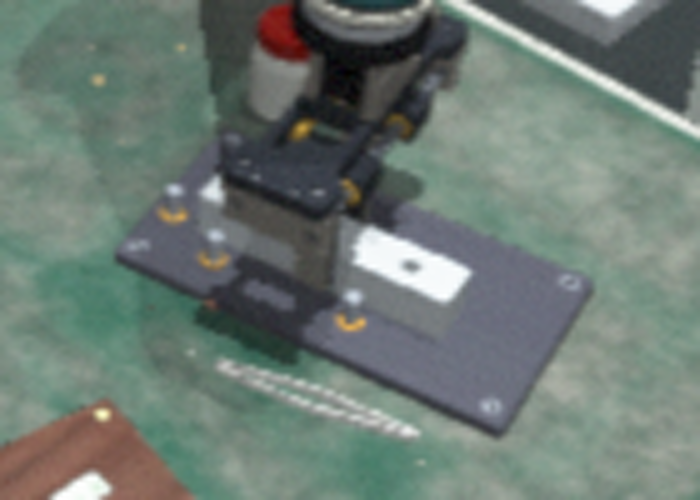

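View pics/top2.png

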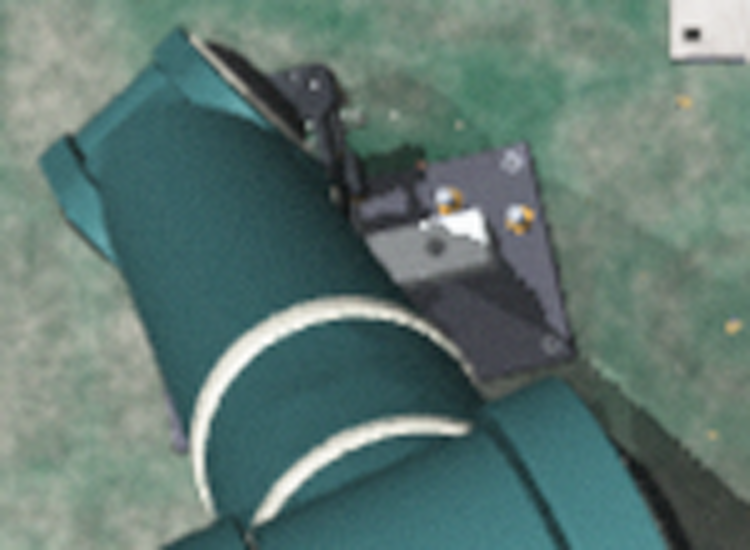

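The bar is short of the pins but jammed: the downward load (Fz 15 N) is growing with the push. I'll advance while trimming height to keep the bar lightly loaded.

Run:
```python
from h import *
p,b=np.load("fit.npy")
x=11; z=18; yy=12.5
r=go(p,x,yy,z,feed=20)
for i in range(3):
    z+=np.clip(r[5]*0.1,-.5,.5); r=go(p,x,yy,z,feed=20); print("z",round(z,2))
for i in range(14):
    yy+=1.; z+=np.clip((r[5])*0.1,-.5,.5)
    r=go(p,x,yy,z,feed=20)
    if r[4]<-12: break
print(z,yy)
```

```text
t7.57 cmd(11.00,12.50) at [11.05 12.25 17.91] Fx,Fy,Fz [-0.4 -2.9  3.4] T [-0.072  0.492 -0.042] ang 13.03 down [-0.0007 -0.0004]
t7.82 cmd(11.00,12.50) at [11.14 12.27 17.91] Fx,Fy,Fz [-0.5 -1.7 -1.6] T [-0.019  0.113 -0.065] ang 13.03 down [-0.0007 -0.0002]
z 18.34
t8.07 cmd(11.00,12.50) at [11.14 12.3  17.94] Fx,Fy,Fz [ 0.  -0.1 -3.4] T [-0.084  0.213 -0.028] ang 13.03 down [-0.0004 -0.0002]
z 18.18
t8.32 cmd(11.00,12.50) at [11.16 12.31 17.92] Fx,Fy,Fz [ 0.7 -1.4 -0.1] T [-0.292  0.507 -0.024] ang 13.03 down [-0.0003 -0.0004]
z 17.84
t8.57 cmd(11.00,13.50) at [11.18 12.42 17.87] Fx,Fy,Fz [-0.3 -5.7  5.3] T [-0.48   1.219 -0.021] ang 13.03 down [-0.002  -0.0013]
t8.82 cmd(11.00,14.50) at [11.07 15.13 18.1 ] Fx,Fy,Fz [ 0.4 -0.4 -4.5] T [-0.027 -0.062 -0.012] ang 13.02 down [0.0009 0.0006]
t9.07 cmd(11.00,15.50) at [11.05 15.31 17.84] Fx,Fy,Fz [-0.2 -1.8 -1.1] T [-0.239  0.492 -0.024] ang 13.02 down [-0.0004 -0.0003]
t9.32 cmd(11.00,16.50) at [11.   15.95 17.82] Fx,Fy,Fz [-0.3 -3.9  2.6] T [-3.150e-01  1.038e+00 -1.000e-03] ang 13.04 down [-0.0009 -0.0006]
t9.57 cmd(11.00,17.50) at 
[... 598 characters left out ...]
3 down [-0.0003 -0.0003]
t10.82 cmd(11.00,22.50) at [10.99 22.82 17.82] Fx,Fy,Fz [ 0.4 -1.4 -1.8] T [-0.109  0.282  0.073] ang 13.04 down [0.0005 0.0003]
t11.07 cmd(11.00,23.50) at [11.   22.84 17.81] Fx,Fy,Fz [ 0.7 -5.5  3.2] T [-0.315  1.065  0.006] ang 13.04 down [-0.0012 -0.0007]
t11.32 cmd(11.00,24.50) at [11.02 22.91 17.83] Fx,Fy,Fz [-0.4 -7.6  3.9] T [-0.379  1.352  0.061] ang 13.05 down [-0.0028 -0.0014]
t11.57 cmd(11.00,25.50) at [11.04 22.94 17.84] Fx,Fy,Fz [-0.2 -7.7  2.6] T [-0.329  1.704  0.004] ang 13.05 down [-0.0045 -0.0021]
t11.82 cmd(11.00,26.50) at [11.05 22.94 17.87] Fx,Fy,Fz [ 0.6 -9.7  3.3] T [-0.437  2.138  0.019] ang 13.06 down [-0.0063 -0.0029]
18.72074786292795 26.5
```

The row stops it at y≈22.9, with Tz≈0, which means both pins are sharing the load. Now the end pin, with a light y preload.

Run:
```python
from h import *
p,b=np.load("fit.npy")
x=11; z=18.1; yy=23.3
r=go(p,x,yy,z,feed=20)
for i in range(26):
    x+=1.; z+=np.clip((r[5])*0.1,-.4,.4)
    r=go(p,x,yy,z,feed=20)
    if r[3]<-11: break
print(z,x)
```

```text
t12.13 cmd(11.00,23.30) at [11.02 22.86 17.83] Fx,Fy,Fz [ 0.1 -3.8 -1.1] T [-0.199  0.788  0.089] ang 13.03 down [-0.0009 -0.0003]
t12.38 cmd(12.00,23.30) at [11.14 22.89 17.79] Fx,Fy,Fz [-3.  -4.6 -2.2] T [0.336 1.055 0.051] ang 13.06 down [-0.0009  0.0008]
t12.63 cmd(13.00,23.30) at [11.21 22.89 17.8 ] Fx,Fy,Fz [-5.2 -4.3 -0.7] T [ 0.595  1.334 -0.018] ang 13.09 down [-0.0008  0.0019]
t12.88 cmd(14.00,23.30) at [11.85 22.91 17.81] Fx,Fy,Fz [-5.2 -4.7 -0.3] T [ 0.74   1.288 -0.012] ang 13.1 down [-0.0008  0.0023]
t13.13 cmd(15.00,23.30) at [12.7  22.88 17.8 ] Fx,Fy,Fz [-5.2 -5.1 -0.2] T [ 0.778  1.336 -0.013] ang 13.11 down [-0.0008  0.0024]
t13.38 cmd(16.00,23.30) at [13.66 22.89 17.8 ] Fx,Fy,Fz [-5.  -5.   0.5] T [ 0.775  1.356 -0.058] ang 13.1 down [-0.0008  0.0025]
t13.63 cmd(17.00,23.30) at [14.83 22.89 17.81] Fx,Fy,Fz [-5.5 -4.5 -0.1] T [0.781 1.288 0.079] ang 13.1 down [-0.0008  0.0023]
t13.88 cmd(18.00,23.30) at [15.79 22.91 17.83] Fx,Fy,Fz [-5.4 -4.6 -0.2] T [ 0.789  1.337 -0.037] ang 13.1 down [-0.0008  0.0023]
t14.13 cmd(19.00,23.30) at [16.73 22.9  17.8 ] Fx,Fy,Fz [-5.4 
[... 951 characters left out ...]
.11 down [-0.0008  0.0025]
t16.13 cmd(27.00,23.30) at [24.78 22.87 17.8 ] Fx,Fy,Fz [-5.3 -4.7  0.2] T [0.779 1.369 0.01 ] ang 13.1 down [-0.0009  0.0023]
t16.38 cmd(28.00,23.30) at [25.75 22.89 17.79] Fx,Fy,Fz [-5.5 -5.2 -0.3] T [0.858 1.339 0.014] ang 13.11 down [-0.0009  0.0023]
t16.63 cmd(29.00,23.30) at [25.86 22.88 17.8 ] Fx,Fy,Fz [-6.9 -5.3 -0.6] T [ 1.191  1.446 -0.109] ang 13.12 down [-0.0009  0.0034]
t16.88 cmd(30.00,23.30) at [25.85 22.89 17.82] Fx,Fy,Fz [-8.9 -4.8 -0.6] T [ 1.574  1.606 -0.11 ] ang 13.15 down [-0.0009  0.0047]
t17.13 cmd(31.00,23.30) at [25.96 22.91 17.82] Fx,Fy,Fz [-11.8  -5.   -1.3] T [ 2.013  1.671 -0.169] ang 13.18 down [-0.0009  0.0058]
17.56085909827118 31.0
```

Both stops are found. I check the angle by dithering it under y preload and reading Tz.

Run:
```python
from h import *
p,b=np.load("fit.npy")
x,y,z=28,25.5,18.1
for d in (0,.6,0,-.6,0):
    r=go(p,x,y,z,a=p[2]+np.radians(d),feed=20); robot.hold(.15)
    T=np.mean([robot.observe()["wrist_torque"][2] for _ in range(3)]); print(d,T, own(p,robot.observe())[3:6])
im=viewer.read_camera("side"); cv2.imwrite("pics/side3.png",cv2.resize(im[190:290,260:400],None,fx=5,fy=5,interpolation=cv2.INTER_CUBIC)[:,:,::-1])
im=viewer.read_camera("top"); cv2.imwrite("pics/top3.png",cv2.resize(im[140:250,80:230],None,fx=5,fy=5,interpolation=cv2.INTER_CUBIC)[:,:,::-1])
```

```text
t17.48 cmd(28.00,25.50) at [25.9  22.93 17.85] Fx,Fy,Fz [-4.5 -9.9  3.2] T [ 0.645  2.351 -0.058] ang 13.1 down [-0.0047  0.0004]
0 -0.06892030745770517 (np.float64(-4.635312350089659), np.float64(-9.50777267514372), np.float64(2.376160133882902))
t17.88 cmd(28.00,25.50) at [25.91 22.95 17.86] Fx,Fy,Fz [-5.7 -9.7  3. ] T [ 0.754  2.333 -0.403] ang 13.6 down [-0.0048  0.0008]
0.6 -0.4349496027629221 (np.float64(-4.803414818939017), np.float64(-10.06843173460578), np.float64(3.5920744428820464))
t18.27 cmd(28.00,25.50) at [25.91 22.96 17.87] Fx,Fy,Fz [-5.6 -9.1  3.4] T [ 0.723  2.319 -0.076] ang 13.1 down [-0.0046  0.0005]
0 -0.03412607972618426 (np.float64(-4.045485002848995), np.float64(-9.456011672819397), np.float64(2.6744520807247314))
t18.68 cmd(28.00,25.50) at [26.01 22.89 17.82] Fx,Fy,Fz [-5.  -9.8  2.2] T [0.617 2.292 0.252] ang 12.57 down [-0.0045  0.0001]
-0.6 0.3572865973192145 (np.float64(-5.090952689443335), np.float64(-9.814390175878401), np.float64(3.2453507497016862))
t19.07 cmd(28.00,25.50) at [26.02 22.95 17.85] Fx,Fy,Fz [ -5.5 -10.2   2.6] T [ 0.662  2.303 -0.148] ang 13.05 down [-0.0047  0.0005]
0 -0.23004322603857782 (np.float64(-5.263472342932625), np.float64(-9.933557766511022), np.float64(3.554064311527008))
```

View pics/side3.png

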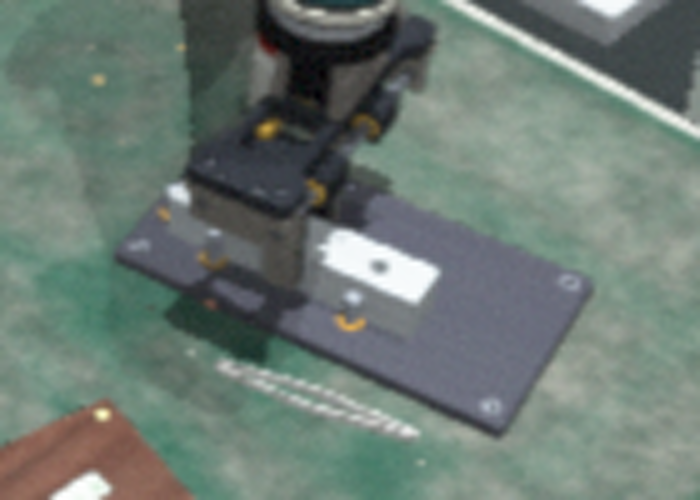

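View pics/top3.png

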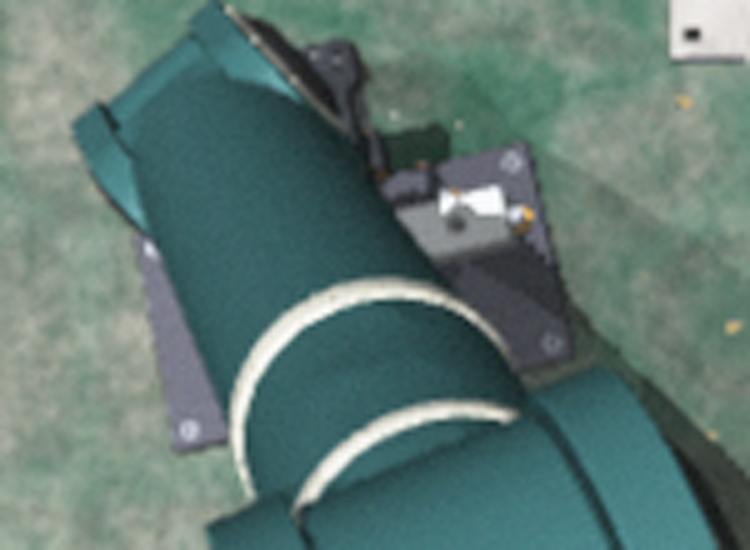

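Tz is about ±0.4 either side and about 0 at 13.05°, so the bar lies flush on both pins. The picture shows its side against the row and its end at the end pin. Now I make a final seating push, grip firmly, relax the push and lift.

Run:
```python
from h import *
p,b=np.load("fit.npy")
go(p,29.5,24.5,17.9,feed=20)
robot.hold(.3); go(p,28,23.6,17.7,feed=20)
grip(0.0,45); st("firm")
go(p,26.5,23.1,17.8,feed=20)
robot.hold(.3); r=go(p,26.1,22.95,17.9,feed=20); 
go(p,26.0,22.9,30,feed=30); go(p,26.0,22.9,155,feed=70); robot.hold(1); st("up")
for c in("top","side"):
    im=viewer.read_camera(c); cv2.imwrite(f"pics/{c}4.png",im[:,:,::-1])
im=cv2.imread("pics/side4.png"); cv2.imwrite("pics/side4c.png",cv2.resize(im[130:300,240:420],None,fx=3.5,fy=3.5,interpolation=cv2.INTER_CUBIC))
```

```text
t19.57 cmd(29.50,24.50) at [26.01 22.9  17.83] Fx,Fy,Fz [-8.4 -8.   0.6] T [ 1.364  2.052 -0.234] ang 13.11 down [-0.003   0.0031]
t20.12 cmd(28.00,23.60) at [25.98 22.87 17.79] Fx,Fy,Fz [-5.2 -6.2  0.9] T [ 0.753  1.523 -0.135] ang 13.06 down [-0.0014  0.0019]
firm 20.34 tcp [515.97 179.47  17.81] F [-7.33  3.18  0.25] T [ 0.806  1.52  -0.149] w 0.342
t20.59 cmd(26.50,23.10) at [25.96 22.88 17.8 ] Fx,Fy,Fz [-3.5 -4.6 -0.6] T [ 0.424  1.153 -0.086] ang 13.02 down [-0.0005  0.0006]
t21.14 cmd(26.10,22.95) at [25.95 22.89 17.8 ] Fx,Fy,Fz [-1.9 -3.9 -2.1] T [ 0.423  1.045 -0.053] ang 13.02 down [-0.0002  0.0003]
t21.69 cmd(26.00,22.90) at [26.   22.92 30.38] Fx,Fy,Fz [-3.3 -4.  -3. ] T [ 0.406  0.909 -0.072] ang 13.03 down [ 0.0003 -0.0001]
t23.62 cmd(26.00,22.90) at [ 26.    22.64 154.6 ] Fx,Fy,Fz [-0.4 -0.5 -5. ] T [ 0.024 -0.076  0.024] ang 13.03 down [-0.0008 -0.0002]
up 24.62 tcp [515.97 179.47 155.01] F [-0.54  0.38 -4.4 ] T [ 0.001 -0.051 -0.002] w 0.346
```

View pics/side4c.png

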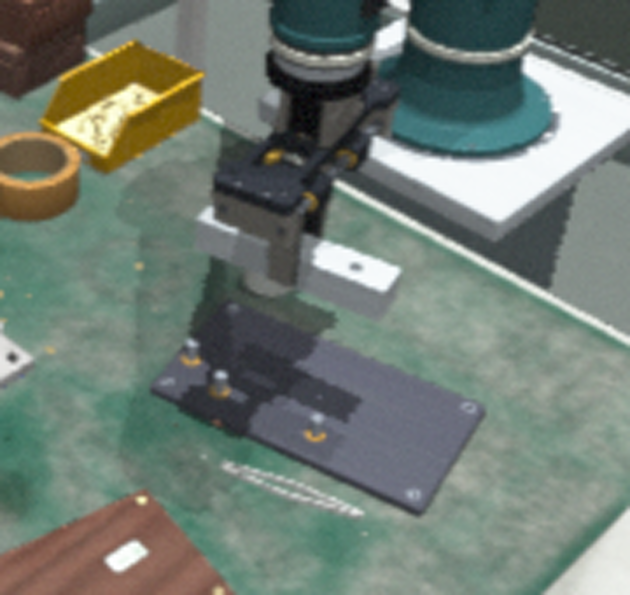

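View pics/top4.png

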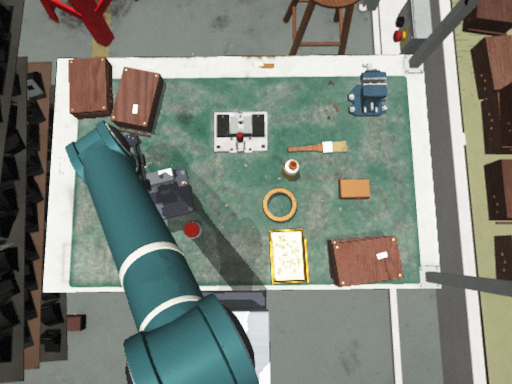

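The side view shows the bar held about 137 mm up, clear of the pins and parallel to the plate. The bystanders are where they were. I do one overlay check for level and square before handing in.

Run:
```python
from h import *
p,b=np.load("fit.npy"); C=cam("side"); im=cv2.imread("pics/side4.png")
x0,y0,f=270,175,6
v=cv2.resize(im[y0:y0+75,x0:x0+110],None,fx=f,fy=f,interpolation=cv2.INTER_CUBIC)
c=plate_pt(p,25.8,22.9)
for z in(149,179): cv2.polylines(v,[((proj(box([c[0],c[1],p[2]],160,32,z,z)[[0,2,6,4]],C)-[x0,y0]+.5)*f).astype(int)],True,(0,0,255),1)
cv2.imwrite("pics/chk.png",v); st()
```

```text
24.73 tcp [515.97 179.48 155.  ] F [ 0.15 -1.09 -5.77] T [ 0.042 -0.002 -0.028] w 0.342
```

View pics/chk.png

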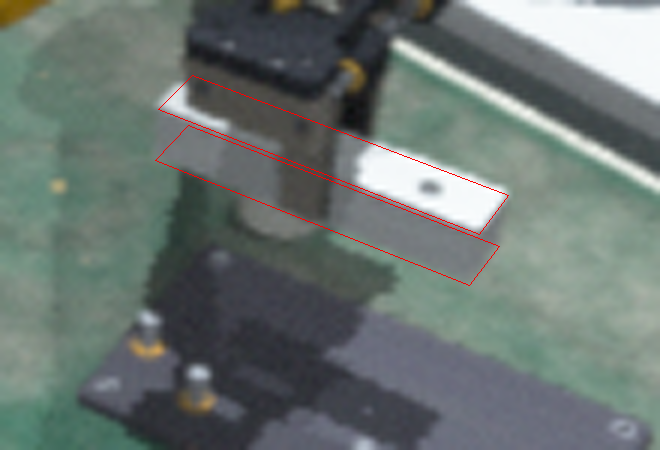

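The level, square bar predicted from the seated pose lies on the seen edges along its whole length.

```bash
python3 -c "
from h import *
robot.job_done(); st()"
```

```text
the job is handed in; nothing more can be done
the job is handed in; nothing more can be done
```

The bar was squared up against all three pins and lifted about 137 mm straight up. The job was handed in at about 25 s with the bar still held in a 45 N grip.

- **Seating:** I gripped the bar at its middle and slid it on the plate to the row, which stopped it at own y ≈ 22.9 mm. I then slid it to the end pin, which stopped it at own x ≈ 25.9 mm. Both are within about 1 mm of the seat position expected from the images.
- **Squareness:** Turning the bar ±0.6° under side push gave wrist moments of about -0.43 and +0.36 N m. At 13.05° the readings were mostly near zero, so both row pins were touching. The last reading there was -0.23 N m, probably friction left over from the turning.
- **In the air:** The tool was vertical to about 0.001 rad at the end of the lift and turned 13.03°, square with the plate. The drawn outline of a level, square bar matched the bar's edges in the side picture.
- **Bystanders:** They looked undisturbed in the last pictures. I did not measure them again, and the arm hid the tweezers in the top view.
- **What went wrong:** The first push jammed because downward load built up to about 15 N. I fixed that by adjusting the height as the bar slid.

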